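Set, lock and run the specimen purge

TASK

Run a nitrogen purge of the specimen chamber: turn the regulator knob until its white pointer lines up with the orange mark on the dial, then slide the clear red-edged lock cover fully home over the knob. Only when it is locked, press the yellow-ribbed purge pedal down to its stop, keep it down for about two seconds and let it come all the way up again, leaving the knob at the mark and the cover home. Leave the specimen holder, the brass stub and the screwdriver where they are.

Things in the scene. Friction and masses are not known exactly. Their poses are not given: they have to be found in the camera images.
- console: beige bench console, fixed, 150 (x) x 350 (y) x 45 mm high. Origin: centre of its underside; +x points to its rear, where a grey chamber with a glass dome (top 93 mm above the table) stands at x 75 to 175, y 30 to 150 mm. On its top: a dark round dial with the regulator knob at x 0, y -80 mm, and two rails 8 mm high along y at x +-55 mm, on which the lock cover runs.
- knob_grip (a point): centre of the knob's grey grip bar, on the knob's vertical axis, 36 mm above the console's top (81 mm above the table); the place to pinch it. The bar is 46 mm long along this frame's x, 14 mm wide along its y, and reaches from 13 to 45 mm above the console's top; under it is a black disc 50 mm across, its top 14 mm above the console's top.
- pointer (a point): tip of the knob's white pointer, 34 mm from the knob's axis along the knob's +x, 8 mm above the console's top; turns with the knob.
- mark_tip (a point): tip of the orange mark on the dial, 34 mm from the knob's axis, at the pointer's height; does not move. The knob is set when the pointer's tip is at this point.
- knob (a joint): turn of the regulator knob, rad, growing clockwise seen from above, -1.3 to 1.3; at 0 the pointer points to the console's +x. Stays where it is left.
- lock_grip (a point): grip point in the red fin on top of the clear lock cover, on its middle, 119 mm above the table. The fin is 45 mm along the console's x, 12 mm thick along its y, its top 10 mm above this point and its foot 20 mm below, on the cover. The cover is 118 (x) x 90 (y) mm, its top 54 mm above the console's top; it passes over the knob without touching it.
- lock (a joint): travel of the lock cover, m, from 0 (parked at the console's +y end) to 0.16 (home, over the knob, against its end stop), moving along the console's -y; takes about 4 N when slow, 8 N at 0.1 m/s (damped), and stays where it is left.
- pedal_base: fixed base of the purge pedal, 190 (x) x 100 (y) mm, 10 mm thick, with hinge cheeks 44 mm high at its +x end. Origin: centre of its underside; +x points to the hinge.
- pedal_pad (a point): where to press: on the top face of the ribbed treadle, on its middle, 120 mm from the hinge axis; moves with the treadle. The treadle is 78 mm wide and ends 32 mm beyond this point; at rest this point is about 79 mm above the table, at the stop about 46 mm.
- pedal_hinge (a point): middle of the pedal's hinge axis, 34 mm above the table; the axis runs along the base's y.
- pedal (a joint): angle of the treadle, rad: 0 fully up (at rest), 0.28 down at its stop. A spring raises it; pressing at the pad takes about 7 N at first and about 14 N at the stop.
- holder: loose aluminium eight-sided specimen holder with brass studs, 80 mm across, 25 mm high; origin at the centre of its underside. A bystander.
- brass_stub: loose brass tube 24 mm across, 22 mm high; origin at the centre of its underside. A bystander.
- screwdriver: loose screwdriver 130 mm long lying along its x, about 25 mm high. A bystander.
There are look-alikes about, which are no part of the job. Of the things like the pedal_base, leave any that is turquoise; of the rest the smaller one is meant.

How it is judged:
On the way, in this order (a step that is already met when the one before it is completed fails the run):
1. the knob's pointer is at the orange mark (tips within 5 mm) (horizontal distance between pointer and mark_tip below 0.005 m), for 0.3 s.
2. the lock cover is home over the knob, which is still at the mark (value of joint lock above 0.155 m and horizontal distance between pointer and mark_tip below 0.005 m), for 0.2 s.
3. the pedal is kept down at its stop for 1.5 s, with the knob at the mark and locked (all of step 2 and value of joint pedal above 0.255 rad), for 1.5 s.
At the end, for the whole second after the job is handed in: Pointer and mark tips within 5 mm, lock cover within 5 mm of its end stop, pedal back up (below 0.03 rad), holder, stub and screwdriver within 20 mm of where they were (all of step 2 and value of joint pedal below 0.03 rad and distance of each of holder, brass_stub, screwdriver from where it was at the start of the episode below 0.02 m); the robot touches nothing.
It fails at once if the pedal is pressed (over 0.1 rad) before the lock cover is home (value of joint pedal above 0.1 rad and value of joint lock below 0.155 m).
It fails at once if the specimen holder is moved more than 20 mm (distance of holder from where it was at the start of the episode above 0.02 m).
It fails at once if the brass stub is moved more than 20 mm (distance of brass_stub from where it was at the start of the episode above 0.02 m).
It fails at once if the screwdriver is moved more than 20 mm (distance of screwdriver from where it was at the start of the episode above 0.02 m).
It also fails if it takes over 69 s, if anything falls off the work surface, if the arm or the gripper's body presses on something with over 40 N, if the wrist force passes 120 N, or if a joint passes its speed limit or range.

ROBOT

A 6-joint arm with a two-finger parallel gripper is mounted at the origin on the work surface. World frame = base frame: x ahead of the robot, y to its left, z up, the work surface at z = 0. Lengths are in m, angles in rad, forces in N, time in s.
With the tool pointing down it reaches from about 0.375 to 0.975 m from the base axis. Payload 3.8 kg.
Tool frame: the origin (TCP) lies midway between the tips of the shut fingers; the grasp point (between the pads) lies 19 mm behind it; z points along the fingers, y is the line along which they close (so a half turn about z gives the same grasp; the last joint's range is limited). The gripper opens to 85 mm and grips with 20 to 120 N. Pads are 22 mm wide; open, the fingers measure 114 mm over their backs; the gripper's body (76 mm by 85 mm) begins 54 mm behind the grasp point. The pads swing forward as they close: fully open they stand 13 mm farther back than shut.
Start: joints at [1.11, 0.264, 1.604, -0, 1.274, -0.037], TCP at [0.278, 0.615, 0.231] pointing down, gripper open.
Joint ranges: [-2.63, 2.63], [-0.94, 2.18], [0.31, 2.57], [-1.31, 4.45], [0, 2.66], [-2.55, 2.55]. Speed limits (rad/s): [2.57, 2.57, 3.14, 3.14, 3.14, 3.14].

INTERFACE

Orientations are given as a rotation vector (axis times angle).
In Python, from workcell import * gives the robot as it stands. The module is installed in compiled form; this text tells all that it offers.
- The arm moves only by the tool apply_moves, never from a script. Its arguments are lists of equal length, an entry for each row: "fingers": the opening, from 0 (shut) to 1 (fully open); "travel": the shift along the tool's x, y, z normalised to -1 to 1, where 1 is 0.05 m, a list of three; "rotation": the turn, a rotation vector about the tool's x, y, z normalised to -1 to 1, where 1 is 6 degrees, a list of three. In form: {"fingers": [fingers, ...], "travel": [[dx, dy, dz], ...], "rotation": [[ax, ay, az], ...]}. A call has 1 to 12 rows; each row shifts and turns the commanded pose from where the row before left it, along the tool's axes as they then stand; what a row does not reach is not made up. A row lasts 1/10 s, in which the tool goes at most 50 mm and 8.59 degrees, less where a joint would pass 70% of its speed; a pose out of reach is approached as far as the arm can. A call with a number of a shift or a turn outside -1 to 1 is refused whole. A call with a gripper value outside its range is refused whole. The fingers move at their own pace and stop on an object; "newtons" is the grip in N (left out, the last holds). Time passes only in rows, so rows that do not move let the fingers close. It gives the time, the measured TCP pose, the force, the opening and the grip force at its end, in the units of the state.
- read_state(): the state, without advancing time (a new reading comes with each control period).
- read_camera(name): name is "scene" or "top" or "wrist"; returns a dict with "image" (400x640x3 uint8, red, green, blue), "fx", "fy", "cx", "cy" (pixels), "extrinsics" (4x4, takes a point from world to camera coordinates). Camera axes: x right, y down, z forward; pixel columns grow to the right and rows downward; lengths in m; the calibration is good to about 2 mm. A picture is of the moment at which its call begins. There is no depth.
- finish_job(): hands the job in; it is judged then, once.
Trained networks look in the newest picture that a camera, given by its name, has taken for a name from the list of things; names that differ only in an ending like _2 or _b are one class to them, and where a whole thing is asked for, a point or a joint stands for the part that bears it (a point fixed in the world has none). Each returns a list of dicts, best first, with "p" (0 to 1); they miss things now and then, are a little off and sometimes report something else, mostly with a low value. They report only what shows in the picture. A call takes as long as a camera call. They do not tell look-alikes from the thing itself.
- regions_of(camera, name): "mask" (400x640 bool, what is visible of it) and "bbox" ([left, top, width, height] in pixels, round what is visible of it).
- tip_of(camera, name): "location" ([column, row] in pixels: a listed point, or the origin of a listed thing).
The state is a dict: "time": time; "q": joint angles; "joint_vel": joint speeds; "joint_torque": joint torques, N m; "tool_pos": TCP position; "tcp_rot": TCP orientation; "wrist_force": force on the tool from outside, world axes, zero at the start; "torque": the same for the moment, N m; "width": opening from 0.0 (shut) to 1.0 (fully open); "grip_force": force on a finger pad.
Only numpy, scipy, OpenCV 4.12 (cv2) and the standard library are available. Lean on these libraries where they do the work, as an engineer would, in place of code of your own. Each camera call takes 0.05 s, during which the arm holds its last target. There are 200 camera calls.

## Working session

There is one attempt and no reset: what is moved stays moved. The work goes in short steps, Python scripts to look and compute and a tool call to move; the robot and the scene stay as the last step left them, time stands still between calls to the robot, and variables do not carry over. Pictures are saved under pics/ and viewed, at most 13 in all, crops included, and the job is handed in when it is done.

Besides the shell and the picture viewer there is one more tool, called after "Request:" as name(argument=value, ...) on one line, values as JSON. apply_moves: Moves the arm, as the interface text tells. Scaled input: -1 to 1 covers 0.05 m each way for a shift and 6 degrees each way for a turn. Its arguments: {"type":"object","properties":{"fingers":{"type":"array","items":{"type":"number"}},"travel":{"type":"array","items":{"type":"array","items":{"type":"number"}}},"rotation":{"type":"array","items":{"type":"array","items":{"type":"number"}}},"newtons":{"type":"number"}},"required":["fingers","travel","rotation"]}

```bash
mkdir -p pics; cat > h.py <<'E'
from workcell import *
import numpy as np, cv2
from scipy.spatial.transform import Rotation as R
def ray(c,px,z):
    E=c["extrinsics"];d=np.array([(px[0]-c["cx"])/c["fx"],(px[1]-c["cy"])/c["fy"],1])
    o=-E[:3,:3].T@E[:3,3];d=E[:3,:3].T@d
    return o+d*(z-o[2])/d[2]
def proj(c,p):
    E=c["extrinsics"];q=E[:3,:3]@np.array(p)+E[:3,3]
    return np.array([q[0]/q[2]*c["fx"]+c["cx"],q[1]/q[2]*c["fy"]+c["cy"]])
def save(n,im):
    cv2.imwrite("pics/"+n,cv2.cvtColor(im,cv2.COLOR_RGB2BGR))
Z=dict(console=0,knob_grip=.081,pointer=.053,mark_tip=.053,lock_grip=.119,pedal_base=0,pedal_pad=.079,pedal_hinge=.034,holder=0,brass_stub=0,screwdriver=.012)
E
python3 - <<'E'
from h import *
for n in ["top","scene"]:
    c=read_camera(n); save(n+"0.png",c["image"])
    for k,z in Z.items():
        for r in tip_of(n,k)[:3]:
            print(n,k,round(r["p"],2),np.round(r["location"],1),np.round(ray(c,r["location"],z)[:2],4))
print(read_state())
E
```

```text
top console 0.9 [399.7 171. ] [ 0.5165 -0.223 ]
top knob_grip 0.77 [437.2 161.1] [ 0.522  -0.3045]
top knob_grip 0.52 [265.4 160.9] [0.5259 0.1364]
top pointer 0.67 [422.9 151.5] [ 0.5559 -0.2761]
top lock_grip 0.61 [386.1 161.9] [ 0.5107 -0.1668]
top pedal_base 0.65 [200.1 297.6] [0.1812 0.3121]
top pedal_base 0.62 [230.4 158.8] [0.5546 0.2421]
top pedal_pad 0.76 [193.1 319.8] [0.132  0.3068]
top pedal_pad 0.63 [407.7 279.5] [ 0.2231 -0.2162]
top pedal_pad 0.56 [225.5 165. ] [0.5164 0.2387]
top pedal_hinge 0.98 [227.6 129.7] [0.6265 0.2449]
top pedal_hinge 0.88 [188.7 256.3] [0.2869 0.3364]
top pedal_hinge 0.79 [408.7 237. ] [ 0.3318 -0.2327]
top holder 0.8 [186.7 153.6] [0.5703 0.3628]
top brass_stub 0.58 [263. 161.] [0.5477 0.1524]
top screwdriver 0.63 [187.8 154.3] [0.5648 0.3562]
top screwdriver 0.54 [236.3 217.3] [0.3903 0.2202]
scene console 0.7 [270.7 302.1] [ 0.5154 -0.2161]
scene console 0.24 [417.  231.2] [0.5738 0.2271]
scene knob_grip 0.69 [239.2 307.3] [ 0.5328 -0.2959]
scene pointer 0.55 [259.3 314. ] [ 0.5566 -0.2644]
scene mark_tip 0.44 [241.4 329.9] [ 0.5657 -0.3135
[... 655 characters left out ...]
391.2 239.9] [0.559  0.1396]
{'time': 1.2, 'q': array([ 1.11010466e+00,  2.63919543e-01,  1.60398171e+00, -1.29018822e-05,
        1.27371199e+00, -3.68764163e-02]), 'joint_vel': array([ 0.00125405,  0.00025719,  0.00071231, -0.000185  , -0.00122498,
       -0.00069345]), 'joint_torque': array([ 8.18146491e-04, -5.15083408e+01, -3.67719805e+01,  2.79310007e-04,
        1.15822077e-03,  2.12703881e-07]), 'tool_pos': array([0.27757864, 0.61528402, 0.23127643]), 'tcp_rot': array([ 6.60748966e-01,  3.07131437e+00, -3.61159479e-05]), 'wrist_force': array([ 0.07321597, -0.16761177,  0.65569263]), 'torque': array([0.01716878, 0.01543914, 0.00094639]), 'grip_force': 0.0, 'width': 1.0028795359273055}
```

View images.

View pics/top0.png

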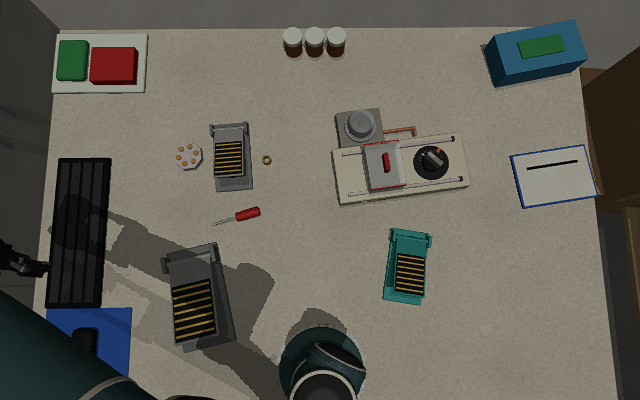

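View pics/scene0.png

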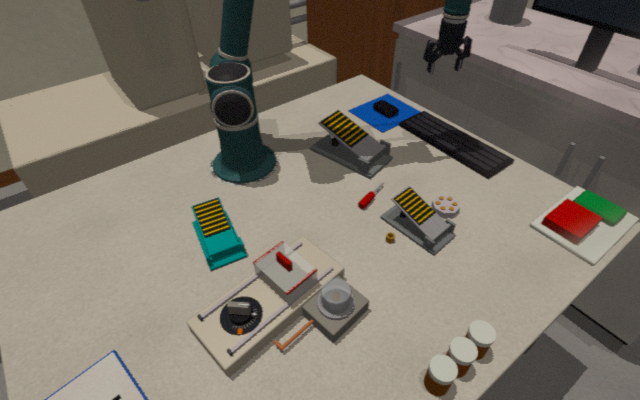

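```bash
python3 - <<'E'
from h import *
t=cv2.imread("pics/top0.png")
a=cv2.resize(t[120:220,325:475],None,fx=4,fy=4,interpolation=cv2.INTER_CUBIC)
b=cv2.resize(t[115:200,205:275],None,fx=2,fy=2,interpolation=cv2.INTER_CUBIC)
o=np.zeros((400,790,3),np.uint8);o[:,:600]=a;o[:170,620:760]=b;cv2.imwrite("pics/crop1.png",o)
E
```

```text
(no output)
```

View pics/crop1.png

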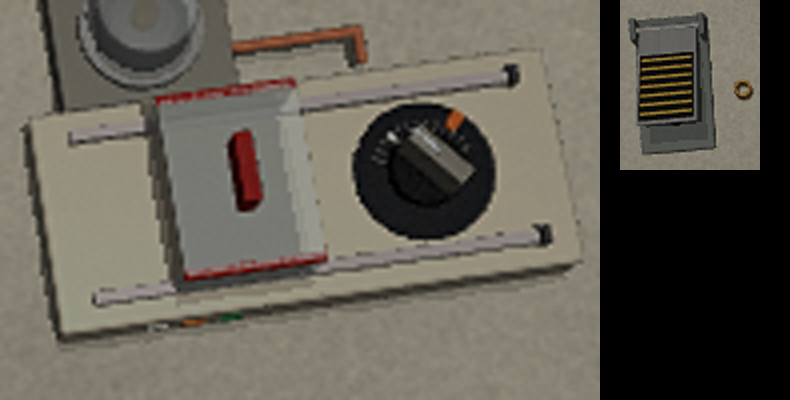

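```bash
cat >> h.py <<'E'
import json
def plan(x,y,z,yaw,n,R0=None,p0=None,mode=""):
    "rows to reach TCP x,y,z with tool y axis at yaw deg (tool down)"
    s=read_state();p=np.array(s["tool_pos"]) if p0 is None else p0;Q=R.from_rotvec(s["tcp_rot"]) if R0 is None else R0
    yv=np.array([np.cos(np.radians(yaw)),np.sin(np.radians(yaw)),0]);zv=np.array([0,0,-1.]);xv=np.cross(yv,zv)
    T=R.from_matrix(np.column_stack([xv,yv,zv]));t=np.array([x,y,z])
    tr=[];ro=[]
    for i in range(n):
        d=Q.inv().apply(t-p)/(n-i)/.05; w=np.degrees((Q.inv()*T).as_rotvec())/(n-i)/6
        d=np.round(d,2)+0.;w=np.round(w,2)+0.
        if abs(d).max()>1 or np.linalg.norm(d)>1 or abs(w).max()>1: print("OVER",d,w)
        tr.append(d.tolist());ro.append(w.tolist())
        p=p+Q.apply(d*.05);Q=Q*R.from_rotvec(np.radians(w*6))
    for i in range(0,n,12): print(json.dumps({"travel":tr[i:i+12],"rotation":ro[i:i+12]}))
    return p,Q
E
python3 - <<'E'
from h import *
t=read_camera("top")
for a,b in [((348.75,194.5),(461.25,178.75)),((343,154),(453,138.5))]:
    a,b=ray(t,a,.053),ray(t,b,.053);d=b-a;print(a,b,np.degrees(np.arctan2(d[0],-d[1])))
plan(.52,-.27,.28,-45,22)
E
```

```text
[ 0.44185573 -0.07761868  0.053     ] [ 0.48140205 -0.37292966  0.053     ] 7.627339173156464
[ 0.55070249 -0.06469453  0.053     ] [ 0.59107435 -0.35791835  0.053     ] 7.8393528976387685
{"travel": [[-0.53, -0.64, -0.04], [-0.59, -0.59, -0.04], [-0.64, -0.54, -0.04], [-0.68, -0.48, -0.04], [-0.72, -0.42, -0.05], [-0.75, -0.36, -0.04], [-0.78, -0.29, -0.05], [-0.81, -0.22, -0.04], [-0.82, -0.15, -0.05], [-0.83, -0.07, -0.04], [-0.83, 0.0, -0.05], [-0.83, 0.07, -0.04]], "rotation": [[0.0, 0.0, 0.84], [0.0, 0.0, 0.84], [0.0, 0.0, 0.84], [0.0, 0.0, 0.84], [0.0, 0.0, 0.84], [0.0, 0.0, 0.84], [0.0, 0.0, 0.84], [0.0, 0.0, 0.84], [0.0, 0.0, 0.84], [0.0, 0.0, 0.84], [0.0, 0.0, 0.84], [0.0, 0.0, 0.84]]}
{"travel": [[-0.82, 0.15, -0.05], [-0.81, 0.22, -0.04], [-0.78, 0.29, -0.05], [-0.76, 0.36, -0.04], [-0.72, 0.42, -0.05], [-0.68, 0.48, -0.04], [-0.64, 0.54, -0.05], [-0.59, 0.59, -0.04], [-0.53, 0.64, -0.05], [-0.48, 0.69, -0.04]], "rotation": [[0.0, 0.0, 0.84], [0.0, 0.0, 0.84], [0.0, 0.0, 0.84], [0.0, 0.0, 0.84], [0.0, 0.0, 0.84], [0.0, 0.0, 0.83], [0.0, 0.0, 0.84], [0.0, 0.0, 0.83], [0.0, 0.0, 0.84], [0.0, 0.0, 0.83]]}
```

Request:
apply_moves(fingers=[1,1,1,1,1,1,1,1,1,1,1,1], travel=[[-0.53,-0.64,-0.04],[-0.59,-0.59,-0.04],[-0.64,-0.54,-0.04],[-0.68,-0.48,-0.04],[-0.72,-0.42,-0.05],[-0.75,-0.36,-0.04],[-0.78,-0.29,-0.05],[-0.81,-0.22,-0.04],[-0.82,-0.15,-0.05],[-0.83,-0.07,-0.04],[-0.83,0.0,-0.05],[-0.83,0.07,-0.04]], rotation=[[0,0,0.84],[0,0,0.84],[0,0,0.84],[0,0,0.84],[0,0,0.84],[0,0,0.84],[0,0,0.84],[0,0,0.84],[0,0,0.84],[0,0,0.84],[0,0,0.84],[0,0,0.84]])

```text
time: 2.45
tool_pos: [0.4096, 0.1313, 0.2578]
tcp_rot: [2.121, 2.317, 0.002]
wrist_force: [0.9, -0.2, 0.1]
width: 1.001
grip_force: 0.0
```

Request:
apply_moves(fingers=[1,1,1,1,1,1,1,1,1,1,1], travel=[[-0.82,0.15,-0.05],[-0.81,0.22,-0.04],[-0.78,0.29,-0.05],[-0.76,0.36,-0.04],[-0.72,0.42,-0.05],[-0.68,0.48,-0.04],[-0.64,0.54,-0.05],[-0.59,0.59,-0.04],[-0.53,0.64,-0.05],[-0.48,0.69,-0.04],[0,0,0]], rotation=[[0,0,0.84],[0,0,0.84],[0,0,0.84],[0,0,0.84],[0,0,0.84],[0,0,0.83],[0,0,0.84],[0,0,0.83],[0,0,0.84],[0,0,0.83],[0,0,0]])

```text
time: 3.55
tool_pos: [0.5207, -0.2747, 0.2798]
tcp_rot: [2.903, 1.194, -0.0]
wrist_force: [-0.5, 1.2, -0.2]
width: 0.996
grip_force: 0.0
```

```bash
cat > look.py <<'E'
from h import *
import sys
s=read_state();print(s["time"],s["tool_pos"],s["tcp_rot"])
for n in sys.argv[2].split(","):
    c=read_camera(n); save(n+sys.argv[1]+".png",c["image"])
    for k in sys.argv[3].split(","):
        for r in tip_of(n,k)[:2]:
            print(n,k,round(r["p"],2),np.round(r["location"],1),np.round(ray(c,r["location"],Z[k])[:2],4))
E
python3 look.py 1 wrist,scene knob_grip,pointer,mark_tip,lock_grip,console
```

```text
3.55 [ 0.52071646 -0.27468315  0.27977305] [ 2.90322907e+00  1.19384697e+00 -3.11847554e-04]
wrist knob_grip 0.56 [339.8 179.7] [ 0.5317 -0.2968]
wrist pointer 0.84 [335.4 143.7] [ 0.5546 -0.2686]
wrist mark_tip 0.65 [363.1 167.8] [ 0.5578 -0.3118]
wrist lock_grip 0.55 [225.9 104.9] [ 0.5115 -0.1646]
wrist console 0.66 [285.2 129.6] [ 0.5193 -0.2154]
scene knob_grip 0.67 [238.9 306.4] [ 0.5305 -0.2953]
scene mark_tip 0.58 [239.6 327.6] [ 0.5587 -0.314 ]
scene mark_tip 0.25 [443.9 206.8] [0.5848 0.3114]
scene lock_grip 0.72 [286.3 263. ] [ 0.5226 -0.1655]
scene console 0.65 [269.3 303.2] [ 0.5159 -0.2203]
```

View pics/wrist1.png

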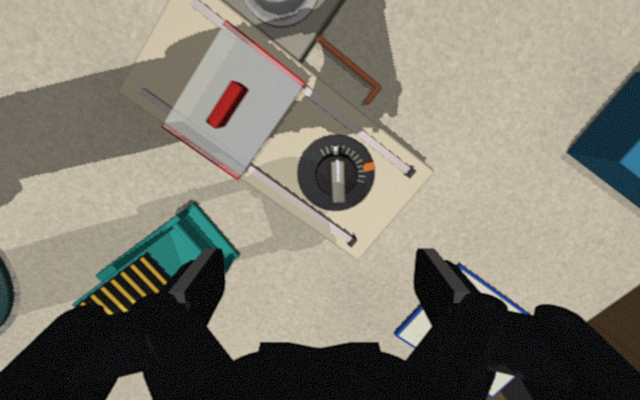

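```bash
python3 - <<'E'
from h import *
c=read_camera("wrist");im=c["image"]; hsv=cv2.cvtColor(im,cv2.COLOR_RGB2HSV)
g=cv2.cvtColor(im,cv2.COLOR_RGB2GRAY)
m=np.zeros_like(g);m[125:220,290:382]=(g[125:220,290:382]<75)
n,l,st,ce=cv2.connectedComponentsWithStats(m);i=1+np.argmax(st[1:,4])
ct=max(cv2.findContours((l==i).astype(np.uint8),0,1)[0],key=cv2.contourArea)
el=cv2.fitEllipse(cv2.convexHull(ct));print(el);k=ray(c,el[0],.047);print("centre",k)
t=(c["cx"],)
for nm,mm in [("orange",(hsv[...,0]<20)&(hsv[...,1]>170)&(hsv[...,2]>120)),("white",(hsv[...,1]<40)&(hsv[...,2]>150))]:
    ys,xs=np.nonzero(mm[125:220,290:382]);xs=xs+290;ys=ys+125
    W=np.array([ray(c,(x,y),.053)[:2]-k[:2] for x,y in zip(xs,ys)])
    if nm=="white": s=(abs(W)<.04).all(1)&(np.hypot(*W.T)>.015)&(np.hypot(*W.T)<.04);W=W[s]
    r=np.hypot(*W.T);print(nm,len(W),r.min(),r.max(),np.degrees(np.arctan2(*W.mean(0)[::-1])),[np.round(np.r_[w,np.degrees(np.arctan2(w[1],w[0]))],3) for w in W[::4]][:8])
for p in [(225.9,104.9)]:print(ray(c,p,.119))
# console corners/rails direction
save("crop2.png",cv2.resize(im[120:225,280:400],None,fx=5,fy=5,interpolation=cv2.INTER_CUBIC))
E
```

```text
((339.8216247558594, 175.47447204589844), (74.27720642089844, 76.05061340332031), 63.33475875854492)
centre [ 0.53081025 -0.29437123  0.047     ]
orange 73 0.03223818441654716 0.04435586553163538 -32.84723080050517 [array([ 3.5000e-02, -1.7000e-02, -2.6211e+01]), array([ 3.9000e-02, -2.1000e-02, -2.8187e+01]), array([ 3.4000e-02, -1.8000e-02, -2.7892e+01]), array([ 3.8000e-02, -2.2000e-02, -2.9709e+01]), array([ 3.3000e-02, -1.8000e-02, -2.9128e+01]), array([ 3.6000e-02, -2.2000e-02, -3.0873e+01]), array([ 3.000e-02, -1.700e-02, -2.998e+01]), array([ 3.400e-02, -2.100e-02, -3.174e+01])]
white 22 0.015088119596562593 0.031479474582419655 46.77545959575792 [array([2.0000e-02, 2.4000e-02, 5.0632e+01]), array([1.9000e-02, 2.4000e-02, 5.0808e+01]), array([1.8000e-02, 2.3000e-02, 5.0998e+01]), array([1.8000e-02, 2.2000e-02, 5.1205e+01]), array([1.8000e-02, 2.0000e-02, 4.8956e+01]), array([1.200e-02, 9.000e-03, 3.782e+01])]
[ 0.50986721 -0.15901398  0.119     ]
```

View pics/crop2.png

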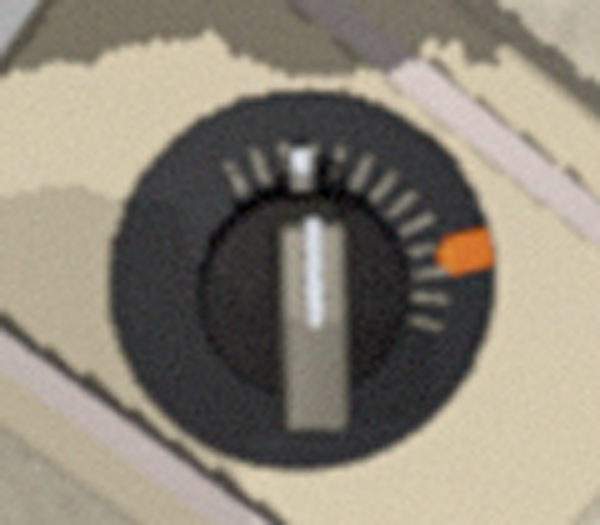

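```bash
python3 - <<'E'
from h import *
plan(.531,-.2955,.064,-45,7)
E
```

```text
{"travel": [[-0.03, 0.07, 0.62], [-0.03, 0.08, 0.62], [-0.03, 0.07, 0.62], [-0.03, 0.08, 0.61], [-0.03, 0.07, 0.62], [-0.03, 0.08, 0.61], [-0.03, 0.07, 0.62]], "rotation": [[0.0, 0.0, 0.0], [0.0, 0.0, 0.0], [0.0, 0.0, 0.0], [0.0, 0.0, 0.0], [0.0, 0.0, 0.0], [0.0, 0.0, 0.0], [0.0, 0.0, 0.01]]}
```

Request:
apply_moves(fingers=[1,1,1,1,1,1,1,1], travel=[[-0.07,0.18,0.62],[-0.07,0.17,0.62],[-0.07,0.17,0.62],[0,0,0.62],[0,0,0.62],[0,0,0.61],[0,0,0.61],[0,0,0]], rotation=[[0,0,0],[0,0,0],[0,0,0],[0,0,0],[0,0,0],[0,0,0],[0,0,0],[0,0,0]])

```text
time: 5.0
tool_pos: [0.5271, -0.2934, 0.0587]
tcp_rot: [-2.895, -1.2, 0.009]
wrist_force: [-2.1, 0.7, 0.3]
width: 1.0
grip_force: 0.0
```

Request:
apply_moves(fingers=[0,0,0,0,0,0,0,0], travel=[[0,0,0],[0,0,0],[0,0,0],[0,0,0],[0,0,0],[0,0,0],[0,0,0],[0,0,0]], rotation=[[0,0,0],[0,0,0],[0,0,0],[0,0,0],[0,0,0],[0,0,0],[0,0,0],[0,0,0]], newtons=40)

```text
time: 5.8
tool_pos: [0.5306, -0.295, 0.0652]
tcp_rot: [-2.901, -1.202, 0.0]
wrist_force: [-3.4, 5.0, 8.0]
width: 0.155
grip_force: 41.2
```

Request:
apply_moves(fingers=[0,0,0,0,0,0,0,0,0,0,0,0], travel=[[0,0,-0.04],[0,0,0],[0,0,0],[0,0,0],[0,0,0],[0,0,0],[0,0,0],[0,0,0],[0,0,0],[0,0,0],[0,0,0],[0,0,0]], rotation=[[0,0,0.9],[0,0,0.9],[0,0,0.9],[0,0,0.9],[0,0,0.9],[0,0,0.9],[0,0,0.9],[0,0,0.9],[0,0,0.9],[0,0,0.9],[0,0,0.9],[0,0,0.9]])

```text
time: 7.0
tool_pos: [0.5307, -0.2963, 0.0653]
tcp_rot: [3.093, -0.545, 0.0]
wrist_force: [1.3, -1.8, -5.7]
width: 0.156
grip_force: 40.2
```

Request:
apply_moves(fingers=[0,0,0,0,0], travel=[[0,0,0],[0,0,0],[0,0,0],[0,0,0],[0,0,0]], rotation=[[0,0,0.8],[0,0,0.8],[0,0,0.6],[0,0,0],[0,0,0]])

```text
time: 7.5
tool_pos: [0.5306, -0.2965, 0.0653]
tcp_rot: [3.012, -0.889, 0.0]
wrist_force: [0.8, -5.4, -7.1]
width: 0.157
grip_force: 39.9
```

```bash
python3 - <<'E'
from h import *
Z={k:Z[k] for k in("pointer","mark_tip")}
s=read_state();print(s["q"]);M=R.from_rotvec(s["tcp_rot"]).as_matrix();print("tool x ang",np.degrees(np.arctan2(M[1,0],M[0,0])))
a=[]
for n in ["top","scene","wrist"]:
    c=read_camera(n);save(n+"3.png",c["image"])
    for k,z in Z.items():
        for r in tip_of(n,k)[:2]:print(n,k,round(r["p"],2),np.round(r["location"],1),np.round(ray(c,r["location"],z)[:2],4))
    u=np.clip(proj(c,(.531,-.2955,.053)).astype(int),40,[599,359]);I=c["image"][u[1]-40:u[1]+40,u[0]-40:u[0]+40]
    a.append(cv2.resize(I,(266,266),interpolation=cv2.INTER_CUBIC))
save("crop3.png",np.hstack(a))
E
```

```text
[-5.49939005e-01  2.90419860e-01  1.89867331e+00 -1.40258061e-03
  9.52123512e-01  1.59570170e+00]
tool x ang -32.889549768264736
top mark_tip 0.27 [264.2 161.1] [0.533  0.1428]
scene pointer 0.42 [236.  328.2] [ 0.5552 -0.3207]
scene mark_tip 0.45 [238.4 329.2] [ 0.5604 -0.3178]
wrist pointer 0.9 [317.4 182.6] [ 0.5585 -0.3136]
```

View pics/crop3.png

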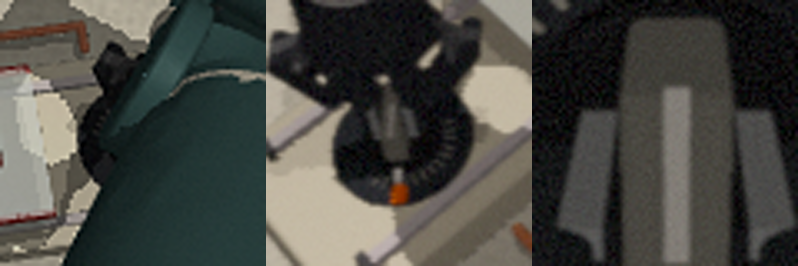

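```bash
python3 - <<'E'
import cv2
w=cv2.imread("pics/wrist3.png");s=cv2.imread("pics/scene3.png")
import numpy as np
cv2.imwrite("pics/crop4.png",np.hstack([cv2.resize(w[40:300,190:450],(400,400)),cv2.resize(s[295:345,215:265],(400,400),interpolation=cv2.INTER_CUBIC)]))
E
```

```text
(no output)
```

View pics/crop4.png

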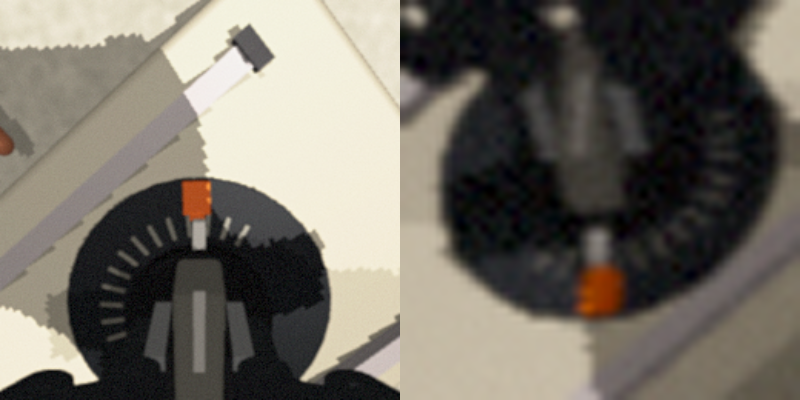

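Request:
apply_moves(fingers=[0.5,1,1,1,1,1,1,1,1,1], travel=[[0,0,0],[0,0,0],[0,0,0],[0,0,0],[0,0,-0.2],[0,0,-0.6],[0,0,-0.8],[0,0,-0.8],[0,0,-0.2],[0,0,0]], rotation=[[0,0,0],[0,0,0],[0,0,0],[0,0,0],[0,0,0],[0,0,0],[0,0,0],[0,0,0],[0,0,0],[0,0,0]])

```text
time: 8.95
tool_pos: [0.5327, -0.2968, 0.1997]
tcp_rot: [3.011, -0.891, 0.01]
wrist_force: [0.2, 0.2, 0.2]
width: 1.0
grip_force: 0.0
```

```bash
python3 - <<'E'
from h import *
p,Q=plan(.5134,-.165,.19,-82.3,8)
plan(.5134,-.165,.104,-82.3,4,Q,p)
E
python3 look.py 5 wrist,scene pointer,mark_tip,lock_grip
```

```text
{"travel": [[-0.22, -0.25, 0.02], [-0.2, -0.27, 0.02], [-0.17, -0.28, 0.02], [-0.15, -0.3, 0.03], [-0.12, -0.31, 0.02], [-0.09, -0.32, 0.03], [-0.06, -0.33, 0.02], [-0.03, -0.33, 0.03]], "rotation": [[0.0, -0.01, -0.85], [0.0, -0.01, -0.85], [0.0, -0.01, -0.85], [0.0, -0.01, -0.85], [0.0, 0.0, -0.84], [0.01, -0.01, -0.85], [0.0, 0.0, -0.84], [0.01, -0.01, -0.85]]}
{"travel": [[0.0, 0.0, 0.43], [0.0, 0.0, 0.43], [0.0, 0.0, 0.43], [0.0, 0.0, 0.43]], "rotation": [[0.0, 0.0, 0.0], [0.0, 0.0, 0.0], [0.0, 0.0, 0.0], [0.0, 0.0, 0.0]]}
8.95 [ 0.53267314 -0.29677571  0.19967949] [ 3.01085444 -0.891112    0.01000634]
wrist pointer 0.74 [319.8 149.3] [ 0.5602 -0.3154]
wrist pointer 0.61 [319.8 151.2] [ 0.5588 -0.3145]
wrist mark_tip 0.65 [319.6 150.5] [ 0.5594 -0.3146]
wrist lock_grip 0.31 [ 20.6 344.8] [ 0.5664 -0.0207]
scene pointer 0.9 [238.3 325.4] [ 0.5525 -0.3138]
scene mark_tip 0.62 [236.5 329.9] [ 0.5593 -0.3217]
scene lock_grip 0.6 [286.2 256.4] [ 0.507  -0.1554]
```

Request:
apply_moves(fingers=[1,1,1,1,1,1,1,1,1,1], travel=[[-0.22,-0.25,0],[-0.2,-0.27,0],[-0.17,-0.28,0],[-0.15,-0.3,0],[-0.12,-0.31,0],[-0.09,-0.32,0],[-0.06,-0.33,0],[-0.03,-0.33,0],[0,0,0],[0,0,0]], rotation=[[0,0,-0.85],[0,0,-0.85],[0,0,-0.85],[0,0,-0.85],[0,0,-0.84],[0,0,-0.85],[0,0,-0.84],[0,0,-0.85],[0,0,0],[0,0,0]])

```text
time: 10.35
tool_pos: [0.5115, -0.164, 0.1954]
tcp_rot: [3.134, 0.209, -0.001]
wrist_force: [0.1, -0.6, -0.3]
width: 0.997
grip_force: 0.0
```

```bash
python3 look.py 6 wrist lock_grip,pointer,mark_tip; python3 - <<'E'
from h import *
c=read_camera("wrist")
for r in regions_of("wrist","lock_grip")[:2]: print(r["p"],r["bbox"])
h=cv2.cvtColor(c["image"],cv2.COLOR_RGB2HSV);m=(((h[...,0]<8)|(h[...,0]>172))&(h[...,1]>150)&(h[...,2]>60)).astype(np.uint8)
n,l,st,ce=cv2.connectedComponentsWithStats(m)
for i in range(1,n):
    if st[i,4]>80: print(st[i],ce[i],ray(c,ce[i],.125), [np.round(ray(c,p,.129)[:2],4) for p in cv2.boxPoints(cv2.minAreaRect(np.argwhere(l==i)[:,::-1].astype(np.int32)))])
plan(.5134,-.165,.104,-82.3,4)
E
```

```text
10.35 [ 0.51149191 -0.16404887  0.19544888] [ 3.13431918e+00  2.09434246e-01 -7.05669171e-04]
wrist lock_grip 0.83 [319.5 204.4] [ 0.5131 -0.1643]
wrist pointer 0.87 [489.9 155.7] [ 0.5587 -0.3126]
wrist mark_tip 0.72 [488.8 156.2] [ 0.5582 -0.3117]
0.56 [258.0, 118.3, 121.7, 152.2]
[260 120 122   7 561] [323.05882353 122.27272727] [ 0.57102198 -0.15952368  0.125     ] [array([ 0.5672, -0.1192]), array([ 0.5775, -0.196 ]), array([ 0.5738, -0.1967]), array([ 0.5635, -0.1195])]
[313 173  15  66 963] [319.96988577 206.21806854] [ 0.51378358 -0.16519365  0.125     ] [array([ 0.5375, -0.1573]), array([ 0.5387, -0.1666]), array([ 0.4923, -0.1731]), array([ 0.4909, -0.1633])]
[  0 218  19  23 339] [  7.56637168 228.25073746] [0.46768613 0.05459686 0.125     ] [array([0.4769, 0.0549]), array([0.4786, 0.0425]), array([0.4616, 0.0445]), array([0.4599, 0.0572])]
[267 265  48   3  94] [287.63829787 266.38297872] [ 0.46421471 -0.14763924  0.125     ] [array([ 0.4639, -0.1329]), array([ 0.4655, -0.1328]), array([ 0.47  , -0.1667]), array([ 0.4684, -0.1669])]
{"travel": [[0.01, 0.0, 0.46], [0.01, 0.0, 0.46], [0.01, 0.01, 0.46], [0.0, 0.0, 0.45]], "rotation": [[0.0, 0.0, 0.0], [0.0, 0.0, 0.0], [0.0, 0.0, -0.01], [0.0, 0.0, 0.0]]}
```

View pics/wrist6.png

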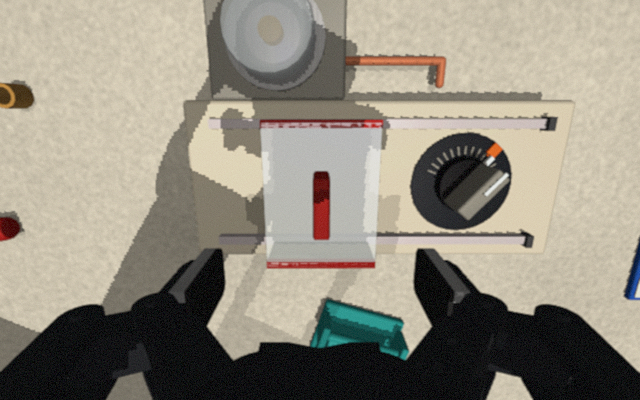

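The picture shows the fin at (320,205), centred between the fingers, and the pointer on the orange mark at (490,156).

Request:
apply_moves(fingers=[1,1,1,1,1,0,0,0,0,0,0,0], travel=[[0.01,0,0.45],[0.01,0,0.45],[0.01,0,0.45],[0,0,0.45],[0,0,0],[0,0,0],[0,0,0],[0,0,0],[0,0,0],[0,0,0],[0,0,0],[0,0,0]], rotation=[[0,0,0],[0,0,0],[0,0,0],[0,0,0],[0,0,0],[0,0,0],[0,0,0],[0,0,0],[0,0,0],[0,0,0],[0,0,0],[0,0,0]], newtons=30)

```text
time: 11.85
tool_pos: [0.5136, -0.1643, 0.1068]
tcp_rot: [3.134, 0.211, 0.002]
wrist_force: [-0.9, -0.7, 5.3]
width: 0.132
grip_force: 33.3
```

```bash
python3 - <<'E'
from h import *
s=read_state();print(s["tool_pos"],s["wrist_force"],s["width"]);M=R.from_rotvec(s["tcp_rot"]).as_matrix();print(M[:,1])
E
```

```text
[ 0.51363565 -0.16425839  0.1067779 ] [-0.85158046 -0.68294635  5.28928787] 0.1318495608628283
[ 0.13398729 -0.99098248  0.00106278]
```

Request:
apply_moves(fingers=[0,0,0,0,0,0,0,0,0,0,0,0], travel=[[0,0.1,0],[0,0.2,0],[0,0.2,0],[0,0.2,0],[0,0.2,0],[0,0.2,0],[0,0.2,0],[0,0.2,0],[0,0.2,0],[0,0.2,0],[0,0.2,0],[0,0.2,0]], rotation=[[0,0,0],[0,0,0],[0,0,0],[0,0,0],[0,0,0],[0,0,0],[0,0,0],[0,0,0],[0,0,0],[0,0,0],[0,0,0],[0,0,0]])

```text
time: 13.05
tool_pos: [0.5286, -0.276, 0.1067]
tcp_rot: [-3.131, -0.21, 0.0]
wrist_force: [-2.1, 7.2, 8.9]
width: 0.134
grip_force: 33.9
```

Request:
apply_moves(fingers=[0,0,0,0,0,0,0], travel=[[0,0.1,0],[0,0.1,0],[0,0.06,0],[0,0.06,0],[0,0.04,0],[0,0,0],[0,0,0]], rotation=[[0,0,0],[0,0,0],[0,0,0],[0,0,0],[0,0,0],[0,0,0],[0,0,0]])

```text
time: 13.75
tool_pos: [0.5312, -0.295, 0.1068]
tcp_rot: [-3.133, -0.211, -0.001]
wrist_force: [-1.0, 3.1, 7.2]
width: 0.134
grip_force: 33.6
```

Request:
apply_moves(fingers=[0,0,0,0,0], travel=[[0,0.04,0],[0,0.04,0],[0,0.04,0],[0,0,0],[0,0,0]], rotation=[[0,0,0],[0,0,0],[0,0,0],[0,0,0],[0,0,0]])

```text
time: 14.25
tool_pos: [0.5312, -0.2958, 0.1067]
tcp_rot: [-3.125, -0.209, 0.002]
wrist_force: [-2.9, 18.1, 14.8]
width: 0.132
grip_force: 34.8
```

Request:
apply_moves(fingers=[0,0.4,1,1,1,1,1,1,1], travel=[[0,-0.07,0],[0,0,0],[0,0,0],[0,0,0],[0,0,-0.3],[0,0,-0.8],[0,0,-0.8],[0,0,-0.2],[0,0,0]], rotation=[[0,0,0],[0,0,0],[0,0,0],[0,0,0],[0,0,0],[0,0,0],[0,0,0],[0,0,0],[0,0,0]])

```text
time: 15.15
tool_pos: [0.5329, -0.2995, 0.2147]
tcp_rot: [3.131, 0.21, 0.008]
wrist_force: [-0.4, 0.0, 0.3]
width: 0.999
grip_force: 0.0
```

```bash
python3 look.py 7 wrist,scene lock_grip,pointer,mark_tip,pedal_pad,pedal_hinge
python3 - <<'E'
from h import *
c=read_camera("scene")
for r in regions_of("scene","pedal_pad"): print(r["p"],r["bbox"])
print([proj(c,p) for p in [(.627,.245,.034),(.51,.235,.079)]])
E
```

```text
15.15 [ 0.53292963 -0.29947663  0.21474254] [3.13065946 0.21008003 0.0084489 ]
wrist lock_grip 0.68 [314.3 201.5] [ 0.5311 -0.2965]
wrist pedal_hinge 0.82 [245.6 337. ] [ 0.3277 -0.2391]
scene lock_grip 0.61 [236.3 296.5] [ 0.5308 -0.2947]
scene pedal_pad 0.64 [339.8 122.3] [0.1035 0.3312]
scene pedal_pad 0.62 [410.7 198. ] [0.5204 0.2421]
scene pedal_hinge 0.89 [221.9 250.8] [ 0.3304 -0.2443]
scene pedal_hinge 0.88 [438.9 233.3] [0.6322 0.2404]
0.93 [321.4, 112.3, 61.5, 47.5]
0.87 [393.3, 189.0, 53.3, 47.2]
[array([438.52217128, 231.34441994]), array([406.12730655, 197.05269184])]
```

View pics/wrist7.png

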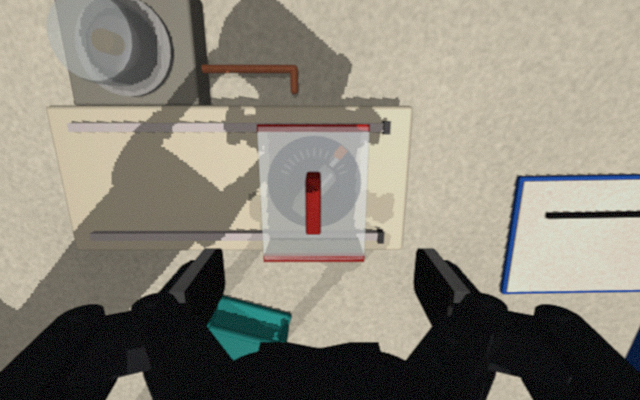

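The cover is home at (314,200), and the pointer still shows at the mark through it. Three things look like the pedal in the top picture: grey small (230,158), grey large (200,297) and turquoise (408,265). The small grey one at (230,158) is meant, being the smaller of the two that aren't turquoise; the enlarged crop confirmed it. I'll go above it.

```bash
python3 - <<'E'
from h import *
plan(.517,.2355,.18,-82.3,12)
E
```

```text
{"travel": [[0.1, -0.88, 0.05], [0.1, -0.88, 0.05], [0.09, -0.89, 0.05], [0.1, -0.88, 0.05], [0.09, -0.89, 0.05], [0.1, -0.88, 0.05], [0.09, -0.89, 0.05], [0.1, -0.88, 0.05], [0.09, -0.89, 0.05], [0.1, -0.88, 0.05], [0.09, -0.89, 0.06], [0.1, -0.88, 0.05]], "rotation": [[0.0, 0.0, 0.0], [0.0, 0.0, 0.0], [0.0, 0.0, 0.0], [0.0, 0.0, 0.0], [0.0, 0.0, 0.0], [0.0, 0.0, 0.0], [0.0, 0.0, 0.0], [0.0, 0.0, 0.0], [0.0, 0.0, 0.0], [0.0, 0.0, 0.0], [0.0, 0.0, 0.0], [0.0, 0.0, 0.0]]}
```

Request:
apply_moves(fingers=[1,0,0,0,0,0,0,0,0,0,0,0], travel=[[0.1,-0.88,0],[0.1,-0.88,0],[0.09,-0.89,0.06],[0.1,-0.88,0.06],[0.09,-0.89,0.06],[0.1,-0.88,0.06],[0.09,-0.89,0.06],[0.1,-0.88,0.06],[0.09,-0.89,0.06],[0.1,-0.88,0.06],[0.09,-0.89,0.06],[0.1,-0.88,0.06]], rotation=[[0,0,0],[0,0,0],[0,0,0],[0,0,0],[0,0,0],[0,0,0],[0,0,0],[0,0,0],[0,0,0],[0,0,0],[0,0,0],[0,0,0]])

```text
time: 17.05
tool_pos: [0.5169, 0.2372, 0.181]
tcp_rot: [-3.134, -0.211, -0.001]
wrist_force: [0.6, 0.2, -0.1]
width: 0.004
grip_force: 0.0
```

Request:
apply_moves(fingers=[0,0,0], travel=[[0,0,0],[0,0,0],[0,0,0]], rotation=[[0,0,0],[0,0,0],[0,0,0]])

```text
time: 17.35
tool_pos: [0.5171, 0.2346, 0.1808]
tcp_rot: [3.134, 0.211, -0.0]
wrist_force: [-0.0, -0.4, 0.4]
width: 0.002
grip_force: 0.0
```

```bash
python3 look.py 8 wrist,top pedal_pad,pedal_hinge,pedal_base,holder
python3 - <<'E'
from h import *
print(read_state()["width"],read_state()["q"])
print(R.from_rotvec(read_state()["tcp_rot"]).as_matrix().round(3))
E
```

```text
17.35 [0.51710694 0.23457977 0.18077866] [ 3.13395025e+00  2.10584063e-01 -1.53469253e-04]
wrist pedal_pad 0.91 [318.2 193.8] [0.5197 0.2355]
wrist pedal_hinge 0.63 [324.8  49.4] [0.6322 0.2451]
wrist pedal_base 0.8 [318.8 133.7] [0.5602 0.2405]
wrist holder 0.95 [199.9 116.1] [0.5614 0.3588]
top pedal_pad 0.84 [411.5 281.3] [ 0.2187 -0.2253]
top pedal_pad 0.83 [224.4 164.9] [0.5167 0.2415]
top pedal_hinge 0.85 [229.1 128.1] [0.631 0.241]
top pedal_hinge 0.64 [409.6 237.2] [ 0.3312 -0.235 ]
top pedal_base 0.8 [402.5 269.2] [ 0.2498 -0.2197]
top pedal_base 0.77 [231.7 158.6] [0.5552 0.2386]
top holder 0.58 [188.  157.2] [0.56   0.3588]
0.0020410017385080427 [3.82618817e-01 1.00378388e-01 1.89140319e+00 2.19576240e-05
 1.14973245e+00 1.81960748e+00]
[[ 0.991  0.133  0.   ]
 [ 0.133 -0.991  0.   ]
 [ 0.    -0.    -1.   ]]
```

View pics/wrist8.png

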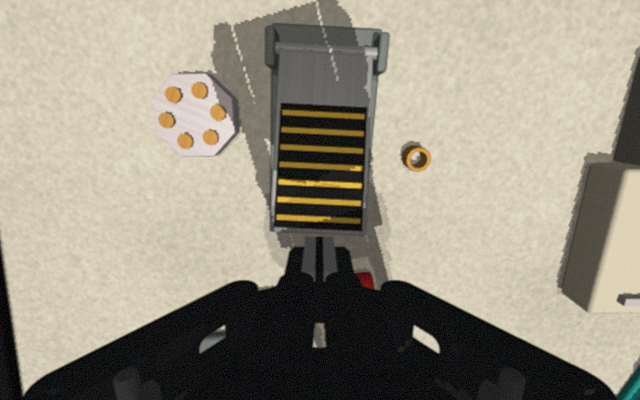

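Request:
apply_moves(fingers=[0,0,0,0,0,0,0,0,0,0,0,0], travel=[[0,0,0.6],[0,0,0.8],[0,0,0.4],[0,0,0.1],[-0.02,0,0.15],[-0.02,0,0.15],[-0.02,0,0.15],[-0.02,0,0.15],[-0.02,0,0.15],[0,0,0.15],[0,0,0.12],[0,0,0]], rotation=[[0,0,0],[0,0,0],[0,0,0],[0,0,0],[0,0,0],[0,0,0],[0,0,0],[0,0,0],[0,0,0],[0,0,0],[0,0,0],[0,0,0]])

```text
time: 19.05
tool_pos: [0.5122, 0.2355, 0.0448]
tcp_rot: [-3.134, -0.211, 0.004]
wrist_force: [-27.4, -8.9, 58.1]
width: -0.005
grip_force: 28.8
```

Request:
apply_moves(fingers=[0,0,0], travel=[[0,0,0.04],[0,0,0],[0,0,0]], rotation=[[0,0,0],[0,0,0],[0,0,0]])

```text
time: 19.35
tool_pos: [0.5122, 0.2355, 0.0445]
tcp_rot: [-3.134, -0.211, 0.003]
wrist_force: [-30.7, -10.6, 69.8]
width: 0.001
grip_force: 34.1
```

Request:
apply_moves(fingers=[0,0,0,0,0,0,0,0,0,0,0,0], travel=[[0,0,-0.04],[0,0,0],[0,0,0],[0,0,0],[0,0,0],[0,0,0],[0,0,0],[0,0,0],[0,0,0],[0,0,0],[0,0,0],[0,0,0]], rotation=[[0,0,0],[0,0,0],[0,0,0],[0,0,0],[0,0,0],[0,0,0],[0,0,0],[0,0,0],[0,0,0],[0,0,0],[0,0,0],[0,0,0]])

```text
time: 20.55
tool_pos: [0.5122, 0.2355, 0.0448]
tcp_rot: [-3.134, -0.211, 0.003]
wrist_force: [-26.4, -8.3, 57.1]
width: 0.004
grip_force: 28.5
```

```bash
python3 look.py 9 scene pedal_pad,pedal_hinge; python3 - <<'E'
import cv2
s=cv2.imread("pics/scene9.png");cv2.imwrite("pics/crop9.png",cv2.resize(s[150:270,350:500],None,fx=5,fy=5,interpolation=cv2.INTER_CUBIC))
E
```

```text
20.55 [0.51219479 0.23549698 0.04483614] [-3.13404093e+00 -2.10839127e-01  2.58186436e-03]
scene pedal_pad 0.81 [406.8 206.9] [0.5381 0.2082]
scene pedal_pad 0.79 [208.4 211.1] [ 0.223  -0.2207]
scene pedal_hinge 0.69 [372.1 155.8] [0.2723 0.3319]
scene pedal_hinge 0.58 [223.7 248.4] [ 0.3261 -0.237 ]
```

View pics/crop9.png

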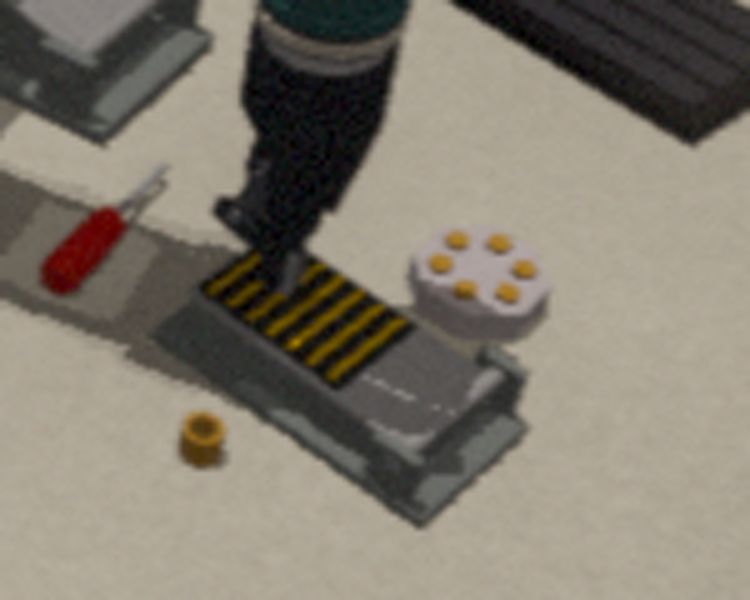

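The treadle is pressed flat by the fingers at crop (285,280). I'll hold it a little longer, then release.

Request:
apply_moves(fingers=[0,0,0,0,0,0,0,0,0,0,0,0], travel=[[0,0,0],[0,0,0],[0,0,0],[0,0,0],[0,0,-0.25],[0.04,0,-0.3],[0.04,0,-0.3],[0,0,-0.3],[0,0,-0.8],[0,0,-0.8],[0,0,-0.3],[0,0,0]], rotation=[[0,0,0],[0,0,0],[0,0,0],[0,0,0],[0,0,0],[0,0,0],[0,0,0],[0,0,0],[0,0,0],[0,0,0],[0,0,0],[0,0,0]])

```text
time: 21.9
tool_pos: [0.518, 0.2361, 0.1908]
tcp_rot: [-3.132, -0.211, -0.009]
wrist_force: [0.1, 0.2, 0.3]
width: -0.001
grip_force: 0.0
```

```bash
python3 look.py 10 wrist,scene pedal_pad,lock_grip,holder,brass_stub,screwdriver
```

```text
21.9 [0.51801867 0.23608213 0.190802  ] [-3.13241425 -0.2107406  -0.00911089]
wrist pedal_pad 0.58 [317.9 192.2] [0.5199 0.2374]
wrist holder 0.75 [202.4 115.9] [0.5632 0.3622]
wrist brass_stub 0.86 [407.9 156. ] [0.5512 0.1466]
scene pedal_pad 0.87 [339.5 123.4] [0.1083 0.3259]
scene pedal_pad 0.7 [409.  202.1] [0.5288 0.2265]
scene lock_grip 0.75 [235.9 294.5] [ 0.526  -0.2931]
scene holder 0.72 [445.  205.7] [0.5551 0.3682]
scene holder 0.64 [270.2 299.4] [ 0.5084 -0.2131]
scene brass_stub 0.64 [392.4 242.8] [0.5618 0.1432]
scene screwdriver 0.45 [371.5 195.4] [0.3963 0.2175]
```

The pedal is back up: the pad is at (409,202) in the scene picture, as at the start. The cover is home, the bystanders haven't moved, and the robot touches nothing.

```bash
python3 -c "
from workcell import *
print(finish_job())"
```

```text
the job is handed in; nothing more can be done
None
```

The purge is done and handed in at about 22 s: the knob is at the orange mark, the lock cover is home, and the pedal was held at its stop for about two seconds and came back up. The holder, stub and screwdriver weren't disturbed; no verdict came back on hand-in.

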